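Pack the two-layer chocolate gift box

ROBOT

A 6-joint arm with a two-finger parallel gripper is mounted at the origin on the work surface. World frame = base frame: x ahead of the robot, y to its left, z up, the work surface at z = 0. Lengths are in m, angles in rad, forces in N, time in s.
With the tool pointing down it reaches from about 0.35 to 0.975 m from the base axis. Payload 4.9 kg.
Tool frame: the origin (TCP) lies at the very end of the fingers, on their centre line; the grasp point (between the pads) lies 19 mm behind it; x points along the fingers, z is the direction in which the jaws open and shut, and the axes are right-handed (so a half turn about x gives the same grasp; the last joint's range is limited). The gripper opens to 85 mm and grips with 20 to 120 N. Pads are 22 mm wide; open, the fingers measure 114 mm over their backs; the gripper's body (76 mm by 85 mm) begins 54 mm behind the grasp point. The pads swing forward as they close: fully open they stand 13 mm farther back than shut.
Start: joints at [-1.466, 0.053, 1.613, -0, 1.476, -0.119], TCP at [0.139, -0.609, 0.231] pointing down, gripper open.
Joint ranges: [-3.01, 3.01], [-1.01, 2.22], [0.06, 2.58], [-1.02, 4.17], [0.09, 2.62], [-3.14, 3.14]. Speed limits (rad/s): [2.57, 2.57, 3.14, 3.14, 3.14, 3.14].

INTERFACE

Orientations are given as a unit quaternion [w, x, y, z].
In Python, from plant import manip, viewer gives the robot as it stands.
- The arm moves only by the shell command python3 -m inch 'ROWS'. ROWS is JSON, a list of rows, each an object with "fingers": the opening, from -1 (shut) to 1 (fully open), so that 0 is half open; "delta_pos": the shift along the tool's x, y, z in cm, a list of three; "twist": the turn, a rotation vector about the tool's x, y, z in degrees, a list of three. A call has 1 to 5 rows; each row shifts and turns the commanded pose from where the row before left it, along the tool's axes as they then stand; what a row does not reach is not made up. A row lasts 1/8 s, in which the tool goes at most 62.5 mm and 10.7 degrees, less where a joint would pass 70% of its speed; a pose out of reach is approached as far as the arm can. A call is refused whole if a number of a shift passes 6.25 or a number of a turn 10.7, either way. A call with a gripper value outside its range is refused whole. The fingers move at their own pace and stop on an object; the grip force is fixed at half the most. Time passes only in rows, so rows that do not move let the fingers close. It gives the time, the measured TCP pose, the force and the opening at its end, in the units of the state.
- manip.state(): the state, without advancing time (a new reading comes with each control period).
- viewer.grab_frame(name): name is "scene" or "top" or "wrist"; returns a dict with "pixels" (384x512x3 uint8, blue, green, red), "range_z" (384x512 float32, m along the optical axis (not along the pixel's ray), 0 where there is no reading), "K" (3x3 intrinsics, pixels), "k1" (the pictures are not rectified: a ray, as slopes to the right and down, at radius r is drawn at 1 + k1 r^2 times it, then the intrinsics apply), "pose" (4x4, takes a point from camera to world coordinates). Camera axes: x right, y down, z forward; pixel columns grow to the right and rows downward; lengths in m; the calibration is good to about 2 mm. A picture is of the moment at which its call begins.
- manip.job_done(): hands the job in, once; it reports no verdict.
The state is a dict: "time": time; "joint_pos": joint angles; "joint_vel": joint speeds; "joint_efforts": joint torques, N m; "tool_pos": TCP position; "tool_rot": TCP orientation; "contact_force": force on the tool from outside, world axes, zero at the start; "ft_torque": the same for the moment, N m; "gripper_width": opening from 0.0 (shut) to 1.0 (fully open).
Only numpy, scipy, OpenCV 4.12 (cv2) and the standard library are available. Lean on these libraries where they do the work, as an engineer would, in place of code of your own. Each camera call takes 0.05 s, during which the arm holds its last target.

TASK

Pack the open burgundy gift box in two layers. First lay the gold-wrapped chocolate slab flat on the cream panel in the middle of the box floor, square with the box; then set the praline tray over it so that it lies flat on both ledges inside the box. Carry the tray level and set it down without dropping it, and leave the red and the brown slab where they lie.

Things in the scene. Friction and masses are not known exactly. Their poses are not given: they have to be found in the camera images.
- gift_box: Open burgundy gift box, fixed to the counter, 190 x 140 x 40 mm outside (long along its x). Origin: centre of its underside, z up. Walls 5 mm, floor 4 mm thick, so the inside is 180 x 130 mm and the floor's top is at z = 4 mm. Across each short end inside runs a tan ledge, 30 mm wide in x, full inner width, its top at z = 22 mm; between the ledges 120 mm of floor is clear. A thin cream panel (100 x 60 mm, long along x) marks the middle of the floor.
- gold_slab: The slab to pack: chocolate slab in gold foil with a cream paper band, 90 x 50 x 12 mm (long along its x), about 90 g. Origin: centre of its underside, z up. Lies loose on the counter; grip it across its 50 mm width. Laid in the box its origin is 4 mm above the box's origin and its long side runs along the box's.
- praline_tray: Loose ivory tray, 160 x 110 mm (long along its x), rim 14 mm high, with ten pralines (tops at most 21 mm above its underside) in two rows and a steel carrying handle along its middle. Origin: centre of its underside, z up. About 250 g. Seated in the box its origin is 22 mm above the box's origin, long side along the box's, either way round, with 10 mm of play to each wall.
- tray_grip (a point): Centre of the steel handle bar of the tray: 48 mm above the tray's underside, above its centre. The bar is 80 mm long along the tray's x, 14 mm thick along its y and spans 36 to 60 mm above the underside.
- red_slab: Bystander: slab of the same size as the gold one in red foil with a cream band. Origin: centre of its underside. To be left alone.
- brown_slab: Bystander: slab of the same size in brown foil with a cream band. Origin: centre of its underside. To be left alone.
There are look-alikes about, which are no part of the job. Several things have the shape of the gold_slab; the one meant has the colours described above.

How it is judged:
By the outcome, as a careful person would: the job done as asked, in the order asked, and still so for the second after the job is handed in, with the robot touching nothing.
It also fails if it takes over 67 s, if anything falls off the work surface, if the arm or the gripper's body presses on something with over 40 N, if the wrist force passes 120 N, or if a joint passes its speed limit or range.

## Working session

There is one attempt and no reset: what is moved stays moved. The work goes in short steps, Python scripts to look and compute and a shell command to move; the robot and the scene stay as the last step left them, time stands still between calls to the robot, and variables do not carry over. Pictures are saved under pics/ and viewed, and the job is handed in when it is done.

```bash
ls; mkdir -p pics; python3 - <<'E'
from plant import manip, viewer
import cv2
for n in("scene","top"):
    f=viewer.grab_frame(n); cv2.imwrite(f"pics/{n}0.png",f["pixels"]); print(n,f["K"].tolist(),f["k1"],f["pose"].round(3).tolist())
print(manip.state())
E
```

```text
pics
scene [[415.4907125174215, 0.0, 253.7553631278268], [0.0, 415.4907125174215, 195.68938071514228], [0.0, 0.0, 1.0]] -0.010185689486058951 [[0.86, 0.393, -0.325, 0.891], [0.51, -0.646, 0.568, -0.714], [0.013, -0.654, -0.756, 0.967], [0.0, 0.0, 0.0, 1.0]]
top [[475.0694838000841, 0.0, 262.9027057124422], [0.0, 475.0694838000841, 195.93586903889712], [0.0, 0.0, 1.0]] -0.17281369699283672 [[0.005, -0.985, 0.171, 0.292], [-1.0, -0.004, 0.006, -0.005], [-0.005, -0.171, -0.985, 1.17], [0.0, 0.0, 0.0, 1.0]]
{'time': 0.1, 'joint_pos': array([-1.46597443e+00,  5.32866832e-02,  1.61416824e+00, -4.67943321e-05,
        1.47600023e+00, -1.19003078e-01]), 'joint_vel': array([-0.00067834, -0.00020673, -0.00172488,  0.0008734 ,  0.0011224 ,
        0.00012491]), 'joint_efforts': array([ 1.20056859e-03, -3.94898629e+01, -3.71368396e+01, -5.49544393e-05,
        3.86835527e-03,  3.10778475e-06]), 'tool_pos': array([ 0.13865119, -0.60884212,  0.23018164]), 'tool_rot': array([ 0.55223839,  0.44148858,  0.55318647, -0.44057387]), 'contact_force': array([0.11890794, 0.03554192, 0.07771053]), 'ft_torque': array([-0.05827881, -0.01181671,  0.02660493]), 'gripper_width': 1.001882692298408}
```

View pics/top0.png

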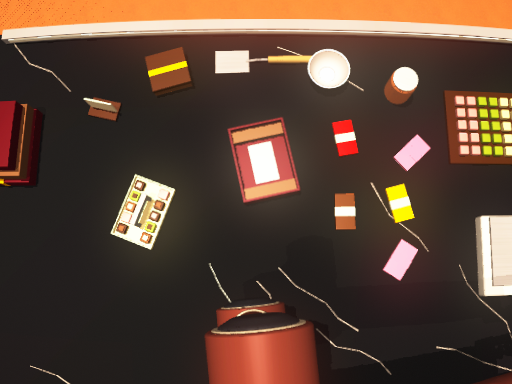

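View pics/scene0.png

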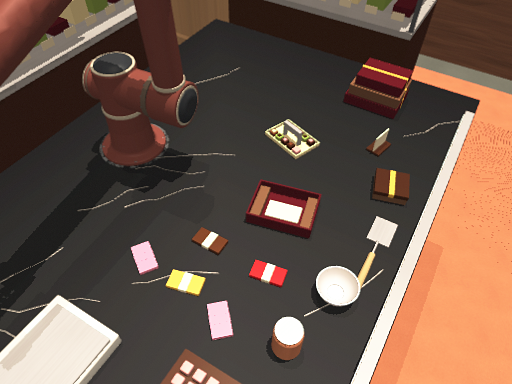

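Candidates for the gold slab in the top view: yellow/gold with a cream band at (400,203), red with a band at (345,138), brown with a band at (345,211), plain pink at (412,152) and (400,260), and the brown box with a yellow ribbon at (168,70), which is too large. I choose (400,203). The box is at (264,160) and the tray at (143,211). Next I'll check a crop and measure.

```bash
cat > h.py <<'E'
import numpy as np, cv2
from plant import manip, viewer
def undist(f,uv):
    K=np.array(f["K"]);D=np.array([f["k1"],0,0,0,0],float)
    return cv2.undistortPoints(np.asarray(uv,float).reshape(-1,1,2),K,D).reshape(-1,2)
def plane(f,uv,z):
    n=undist(f,uv);P=np.array(f["pose"]);d=np.c_[n,np.ones(len(n))]@P[:3,:3].T;o=P[:3,3]
    return o+d*((z-o[2])/d[:,2])[:,None]
def rect(f,mask,z,c):
    cs,_=cv2.findContours(mask,cv2.RETR_EXTERNAL,cv2.CHAIN_APPROX_NONE)
    cs=[k for k in cs if cv2.contourArea(k)>30 and cv2.pointPolygonTest(cv2.convexHull(k),c,True)>-12]
    k=np.vstack(cs); w=plane(f,k.reshape(-1,2),z)[:,:2]
    return describe(w)
def describe(w):
    (cx,cy),(a,b),_=r=cv2.minAreaRect((w*1000).astype(np.float32))
    bp=cv2.boxPoints(r);e=[bp[1]-bp[0],bp[2]-bp[1]];e=max(e,key=np.linalg.norm)
    return round(cx,1),round(cy,1),"size",round(max(a,b),1),round(min(a,b),1),"yaw",round(np.degrees(np.arctan2(e[1],e[0]))%180,1)
E
python3 - <<'E'
from h import *
f=viewer.grab_frame("top");im=f["pixels"];hsv=cv2.cvtColor(im,cv2.COLOR_BGR2HSV)
cv2.imwrite("pics/c1.png",np.hstack([cv2.resize(im[110:280,320:440],None,fx=3,fy=3),cv2.resize(im[110:280,225:345],None,fx=3,fy=3)])[:600])
cv2.imwrite("pics/c2.png",cv2.resize(im[160:265,95:190],None,fx=5,fy=5))
for n,u,v in(("gold",400,190),("band",400,203),("panel",264,160),("wall",231,130),("ledge",257,133),("rim",135,180)):print(n,hsv[v,u],im[v,u])
E
```

```text
gold [ 29 255 254] [  0 249 254]
band [ 30   8 254] [246 254 254]
panel [ 45   2 255] [253 255 254]
wall [  2 156  98] [38 42 98]
ledge [ 14 141 237] [106 167 237]
rim [ 20 135 217] [102 178 217]
```

```bash
sleep 1
```

```text
(no output)
```

View pics/c1.png

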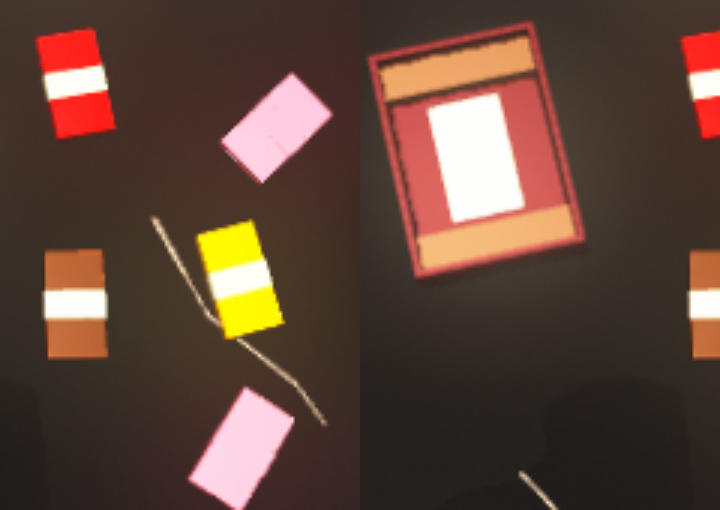

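View pics/c2.png

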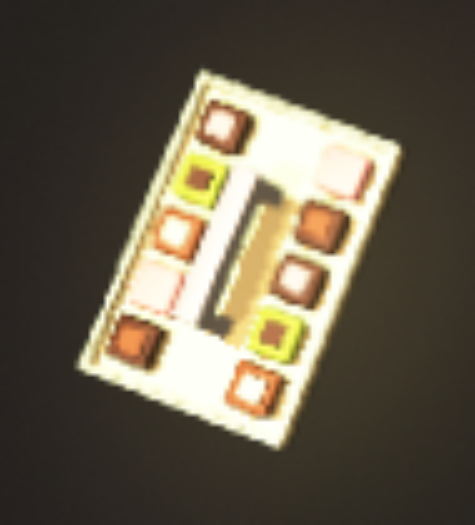

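The crop shows gold foil with a cream band at (400,203), the only slab matching. The box is open with both ledges clear, and the tray's handle lies along its long side.

```bash
cat > meas.py <<'E'
from h import *
def sub(m,x0,x1,y0,y1):
    o=np.zeros_like(m);o[y0:y1,x0:x1]=m[y0:y1,x0:x1];return o
if __name__=="__main__":
    f=viewer.grab_frame("top");im=f["pixels"];h,s,v=cv2.split(cv2.cvtColor(im,cv2.COLOR_BGR2HSV))
    m=lambda c:(c.astype(np.uint8)*255)
    print("gold",rect(f,sub(m(v>180),380,420,180,226),.012,(400,203)))
    print("gold y",rect(f,sub(m((v>140)&(s>120)&(h>22)&(h<38)),380,420,180,226),.012,(400,203)))
    print("panel",rect(f,sub(m((v>180)&(s<70)),240,290,135,190),.004,(264,162)))
    print("box",rect(f,sub(m(v>75),222,306,110,208),.040,(264,160)))
    print("tray",rect(f,sub(m(v>125),100,185,165,260),.014,(143,211)))
E
python3 meas.py
python3 - <<'E'
from h import *
from scipy.spatial.transform import Rotation as R
s=manip.state();q=s["tool_rot"];print(R.from_quat(np.r_[q[1:],q[0]]).as_matrix().round(3))
f=viewer.grab_frame("top");d=f["range_z"]
P=f["pose"]
for u,v in((400,203),(345,211),(264,160),(264,140),(147,210),(143,212),(300,300),(420,230)):
    n=undist(f,[(u,v)])[0];p=P[:3,:3]@(np.r_[n,1]*d[v,u])+P[:3,3];print((u,v),(p*1000).round(1))
E
```

```text
gold (475.7, -335.0, 'size', 90.5, 62.0, 'yaw', np.float32(14.1))
gold y (477.1, -339.3, 'size', 90.1, 50.3, 'yaw', np.float32(15.4))
panel (581.0, 1.9, 'size', 101.7, 61.6, 'yaw', np.float32(13.0))
box (580.1, 1.5, 'size', 196.8, 144.6, 'yaw', np.float32(13.1))
tray (453.3, 301.5, 'size', 163.0, 114.1, 'yaw', np.float32(159.4))
[[-0.     0.975  0.222]
 [ 0.001  0.222 -0.975]
 [-1.     0.    -0.001]]
(400, 203) [ 475.9 -340.8   12.8]
(345, 211) [ 455.4 -200.9   13.8]
(264, 160) [ 5.862e+02 -3.000e-01  3.900e+00]
(264, 140) [ 6.384e+02 -1.000e-01  5.200e+00]
(147, 210) [457.2 292.7   3.3]
(143, 212) [451.5 301.7   7.3]
(300, 300) [238.7 -88.9   5.9]
(420, 230) [ 409.2 -393.5    0.7]
```

```bash
python3 -m inch '[{"fingers":1,"delta_pos":[0,3.9,-1.9],"twist":[-0.5,0,0]},{"fingers":1,"delta_pos":[0,3.9,-1.9],"twist":[-0.5,0,0]},{"fingers":1,"delta_pos":[0,3.9,-1.9],"twist":[-0.5,0,0]},{"fingers":1,"delta_pos":[0,3.9,-1.9],"twist":[-0.5,0,0]},{"fingers":1,"delta_pos":[0,3.9,-1.9],"twist":[-0.6,0,0]}]'
python3 -m inch '[{"fingers":0.6,"delta_pos":[1,3.9,-1.9],"twist":[0,0,0]},{"fingers":0.6,"delta_pos":[2,3.9,-1.8],"twist":[0,0,0]},{"fingers":0.6,"delta_pos":[2,3.9,-1.8],"twist":[0,0,0]},{"fingers":0.6,"delta_pos":[2,3.5,-1.6],"twist":[0,0,0]},{"fingers":0.6,"delta_pos":[0,0,0],"twist":[0,0,0]}]'
cat >> h.py <<'E'
from scipy.spatial.transform import Rotation as R
def to(x,y,z,yaw):
    "mm; shift in tool axes (cm) and twist about tool x (deg) for tool y at yaw"
    s=manip.state();q=s["tool_rot"];M=R.from_quat(np.r_[q[1:],q[0]]).as_matrix()
    p=s["tool_pos"]*1000;cur=np.degrees(np.arctan2(M[1,1],M[0,1]))
    print("t",round(s["time"],2),"pos",p.round(1),"yaw",cur.round(2),"tilt",np.degrees(M[2,1:]).round(2),"shift cm",(M.T@(np.array([x,y,z])-p)/10).round(2),"twist",round(-(yaw-cur),2),"F",s["contact_force"].round(1),"w",round(s["gripper_width"],3))
E
python3 -c "
from h import *
to(477,-339,60,15.4)
cv2.imwrite('pics/w1.png',viewer.grab_frame('wrist')['pixels'])"
```

```text
time: 0.88
tool_pos: [0.3063, -0.4695, 0.2312]
tool_rot: [0.563, 0.428, 0.563, -0.428]
contact_force: [0.5, -0.0, -0.0]
gripper_width: 1.0
time: 1.5
tool_pos: [0.4334, -0.359, 0.1589]
tool_rot: [0.562, 0.428, 0.565, -0.427]
contact_force: [-0.4, -0.6, 0.0]
gripper_width: 0.801
t 1.5 pos [ 433.4 -359.   158.9] yaw 15.63 tilt [-0.1  -0.23] shift cm [ 9.88  4.76 -0.72] twist 0.23 F [-0.4 -0.6  0. ] w 0.801
```

View pics/w1.png

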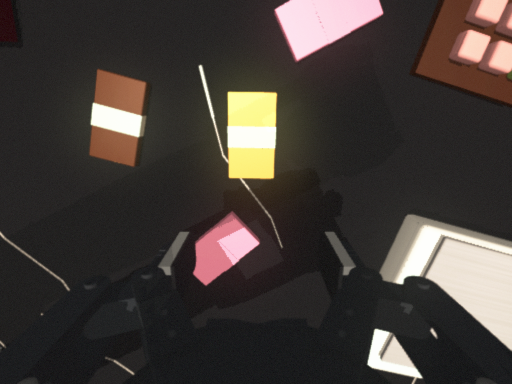

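The wrist view shows the gold slab at (252,135), aligned with the jaws. The pink pad at (225,245) is off to the side. I'll move above it and re-measure.

```bash
python3 -m inch '[{"fingers":0.5,"delta_pos":[2,2.4,-0.35],"twist":[0.1,0,0]},{"fingers":0.5,"delta_pos":[2,2.4,-0.35],"twist":[0.1,0,0]},{"fingers":0.5,"delta_pos":[2,0,0],"twist":[0,0,0]},{"fingers":0.5,"delta_pos":[1,0,0],"twist":[0,0,0]},{"fingers":0.5,"delta_pos":[0,0,0],"twist":[0,0,0]}]'
cat > w.py <<'E'
from h import *
f=viewer.grab_frame('wrist');im=f["pixels"];cv2.imwrite('pics/w2.png',im)
h,s,v=cv2.split(cv2.cvtColor(im,cv2.COLOR_BGR2HSV))
m=((v>140)&(s>120)&(h>22)&(h<38)).astype(np.uint8)*255
c=np.vstack([k for k in cv2.findContours(m,0,1)[0] if cv2.contourArea(k)>60]).reshape(-1,2)
print(describe(plane(f,c,.012)[:,:2]))
to(477,-339,2,15.4)
E
python3 w.py
```

```text
time: 2.17
tool_pos: [0.4762, -0.3425, 0.0905]
tool_rot: [0.561, 0.43, 0.562, -0.43]
contact_force: [-0.2, 0.7, 0.1]
gripper_width: 0.75
(502.6, -333.5, 'size', 48.7, 32.8, 'yaw', np.float32(105.2))
t 2.23 pos [ 476.8 -342.9   91.5] yaw 15.16 tilt [-0.01  0.01] shift cm [ 8.95  0.12 -0.37] twist -0.24 F [-0.7 -0.3 -0. ] w 0.75
```

View pics/w2.png

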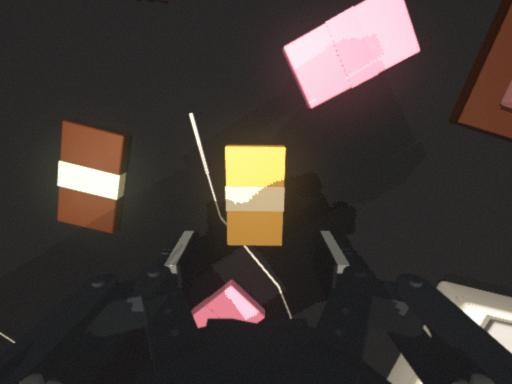

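```bash
sed -i 's/v>140)&(s>120)&(h>22)/v>90)\&(s>120)\&(h>12)/' w.py; sed -i 's/>60\]/>60 and abs(k[:,0,0].mean()-255)<40 and k[:,0,1].mean()<260]/' w.py; python3 w.py; python3 meas.py | head -2
```

```text
(476.8, -340.5, 'size', 90.2, 51.0, 'yaw', np.float32(15.1))
t 2.27 pos [ 477.2 -343.1   92.1] yaw 15.17 tilt [0.03 0.06] shift cm [ 9.01  0.08 -0.41] twist -0.23 F [-0.1 -0.3  0.4] w 0.747
gold (505.6, -354.0, 'size', 92.7, 44.0, 'yaw', np.float32(106.9))
gold y (512.5, -320.1, 'size', 44.7, 22.1, 'yaw', np.float32(138.6))
```

```bash
python3 -m inch '[{"fingers":0.5,"delta_pos":[3,0,-0.3],"twist":[0,0,0]},{"fingers":0.5,"delta_pos":[3,0,0],"twist":[0,0,0]},{"fingers":0.5,"delta_pos":[2,0,0],"twist":[0,0,0]},{"fingers":0.5,"delta_pos":[0.6,0,0],"twist":[0,0,0]},{"fingers":0.5,"delta_pos":[0,0,0],"twist":[0,0,0]}]'
python3 -c "
from h import *
to(477,-340,2,15.2)
f=viewer.grab_frame('scene')['pixels'];cv2.imwrite('pics/s1.png',cv2.resize(f[220:320,130:260],None,fx=5,fy=5))
cv2.imwrite('pics/w3.png',viewer.grab_frame('wrist')['pixels'])"
```

```text
time: 2.95
tool_pos: [0.4769, -0.3397, 0.0057]
tool_rot: [0.562, 0.429, 0.562, -0.429]
contact_force: [0.0, 0.2, 0.1]
gripper_width: 0.752
t 2.95 pos [ 476.9 -339.7    5.7] yaw 15.22 tilt [0.02 0.03] shift cm [ 0.37 -0.    0.03] twist 0.02 F [0.  0.2 0.1] w 0.752
```

View pics/s1.png

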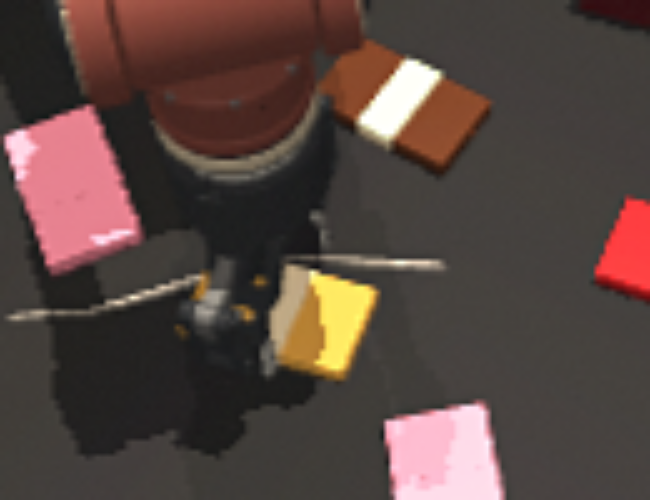

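View pics/w3.png

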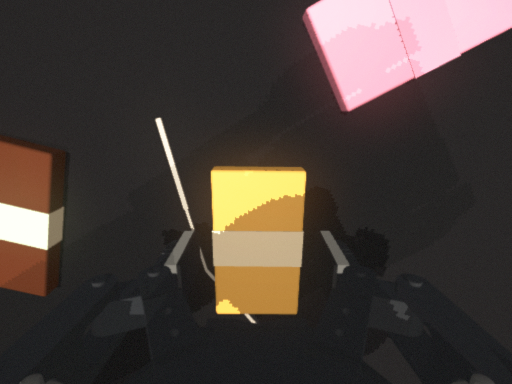

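The pads straddle the band at (258,248), centred. I'll go down a bit and close.

```bash
python3 -m inch '[{"fingers":0.5,"delta_pos":[0.45,0,0],"twist":[0,0,0]},{"fingers":-0.3,"delta_pos":[0,0,0],"twist":[0,0,0]},{"fingers":-0.3,"delta_pos":[0,0,0],"twist":[0,0,0]},{"fingers":-0.3,"delta_pos":[0,0,0],"twist":[0,0,0]},{"fingers":-0.3,"delta_pos":[0,0,0],"twist":[0,0,0]}]'
python3 -m inch '[{"fingers":-0.3,"delta_pos":[0,0,0],"twist":[0,0,0]},{"fingers":-0.3,"delta_pos":[0,0,0],"twist":[0,0,0]}]'
```

```text
time: 3.68
tool_pos: [0.477, -0.3397, 0.0014]
tool_rot: [0.562, 0.429, 0.561, -0.429]
contact_force: [0.0, -0.5, 4.4]
gripper_width: 0.566
time: 3.92
tool_pos: [0.4771, -0.3397, 0.0014]
tool_rot: [0.562, 0.429, 0.561, -0.429]
contact_force: [0.3, -0.2, 6.2]
gripper_width: 0.565
```

```bash
python3 -m inch '[{"fingers":-0.3,"delta_pos":[-1,0,0],"twist":[0,0,0]},{"fingers":-0.3,"delta_pos":[-2.5,0,0],"twist":[0,0,0]},{"fingers":-0.3,"delta_pos":[-4,0,0],"twist":[0,0,0]},{"fingers":-0.3,"delta_pos":[-4,0,0],"twist":[0,0,0]},{"fingers":-0.3,"delta_pos":[-3,0,0],"twist":[0,0,0]}]'
python3 -c "
from h import *
to(580.5,1.7,145,13)
cv2.imwrite('pics/w4.png',viewer.grab_frame('wrist')['pixels'])"
```

```text
time: 4.55
tool_pos: [0.4765, -0.3392, 0.1473]
tool_rot: [0.562, 0.429, 0.562, -0.429]
contact_force: [1.0, 0.3, -0.6]
gripper_width: 0.564
t 4.55 pos [ 476.5 -339.2  147.3] yaw 15.22 tilt [0.01 0.02] shift cm [  0.23  18.98 -30.16] twist 2.22 F [ 1.   0.3 -0.6] w 0.564
```

View pics/w4.png

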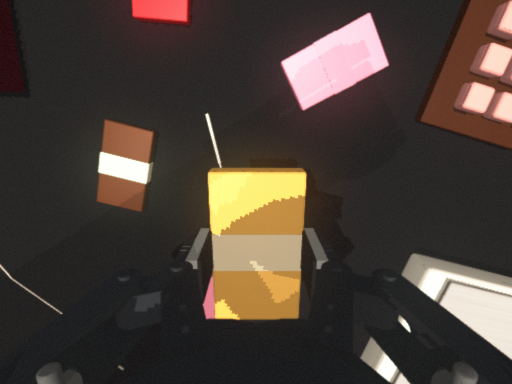

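Held squarely, with the band centred at (257,250). I'll carry it over the box.

```bash
python3 -m inch '[{"fingers":-0.3,"delta_pos":[0,1.4,-2.2],"twist":[0.2,0,0]},{"fingers":-0.3,"delta_pos":[0,2.4,-3.8],"twist":[0.3,0,0]},{"fingers":-0.3,"delta_pos":[0,2.6,-4.2],"twist":[0.4,0,0]},{"fingers":-0.3,"delta_pos":[0,2.6,-4.2],"twist":[0.4,0,0]},{"fingers":-0.3,"delta_pos":[0,2.6,-4.2],"twist":[0.4,0,0]}]'
python3 -m inch '[{"fingers":-0.3,"delta_pos":[0,2.6,-4.2],"twist":[0.3,0,0]},{"fingers":-0.3,"delta_pos":[0,2.6,-4.2],"twist":[0.2,0,0]},{"fingers":-0.3,"delta_pos":[0,1.5,-2.2],"twist":[0,0,0]},{"fingers":-0.3,"delta_pos":[0,0.6,-1],"twist":[0,0,0]},{"fingers":-0.3,"delta_pos":[0,0,0],"twist":[0,0,0]}]'
python3 -c "
from h import *
to(580.5,1.7,145,13)
cv2.imwrite('pics/w5.png',viewer.grab_frame('wrist')['pixels'])"
```

```text
time: 5.22
tool_pos: [0.5415, -0.1283, 0.1444]
tool_rot: [0.555, 0.438, 0.556, -0.438]
contact_force: [0.4, -0.2, -0.9]
gripper_width: 0.558
time: 5.85
tool_pos: [0.586, -0.0004, 0.1449]
tool_rot: [0.553, 0.439, 0.554, -0.44]
contact_force: [0.2, -0.3, -1.1]
gripper_width: 0.567
t 5.85 pos [ 5.860e+02 -4.000e-01  1.449e+02] yaw 13.06 tilt [-0.09 -0.01] shift cm [-0.01 -0.49 -0.33] twist 0.06 F [ 0.2 -0.3 -1.1] w 0.567
```

View pics/w5.png

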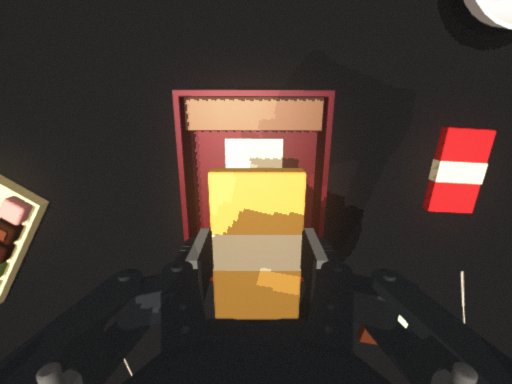

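The box rim's far edge runs from (174,92) to (334,92), with the panel at (254,152). The slab is nearly centred over it. I'll lower to just above the box and refine.

```bash
python3 -m inch '[{"fingers":-0.3,"delta_pos":[1.5,-0.25,-0.15],"twist":[0,0,0]},{"fingers":-0.3,"delta_pos":[2.5,-0.25,-0.15],"twist":[0,0,0]},{"fingers":-0.3,"delta_pos":[2.5,0,0],"twist":[0,0,0]},{"fingers":-0.3,"delta_pos":[1.5,0,0],"twist":[0,0,0]},{"fingers":-0.3,"delta_pos":[0,0,0],"twist":[0,0,0]}]'
python3 -c "
from h import *
to(580.5,1.7,6,13)
f=viewer.grab_frame('wrist');cv2.imwrite('pics/w6.png',f['pixels'])
np.save('w6.npy',f,allow_pickle=True)
f=viewer.grab_frame('scene')['pixels'];cv2.imwrite('pics/s2.png',cv2.resize(f[130:270,220:350],None,fx=4,fy=4))"
```

```text
time: 6.52
tool_pos: [0.5795, 0.001, 0.0638]
tool_rot: [0.552, 0.44, 0.554, -0.441]
contact_force: [0.7, 1.2, -0.7]
gripper_width: 0.562
t 6.53 pos [579.5   1.   63.8] yaw 12.98 tilt [-0.2  -0.07] shift cm [ 5.78  0.14 -0.04] twist -0.02 F [ 0.7  1.2 -0.7] w 0.562
```

View pics/w6.png

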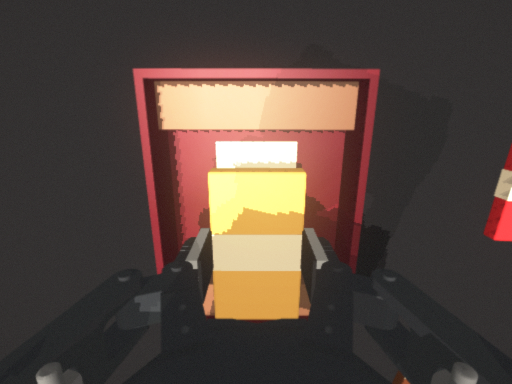

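View pics/s2.png

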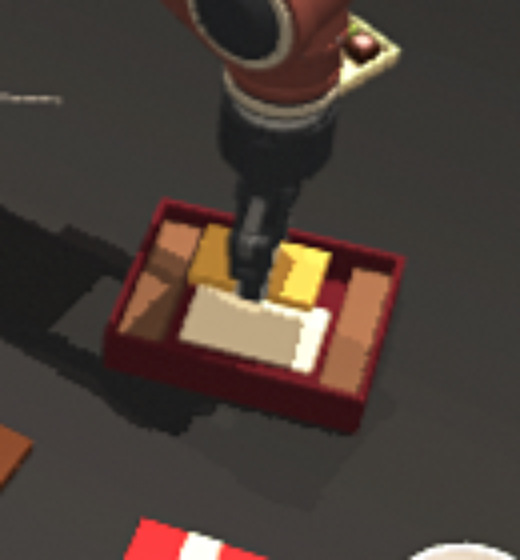

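```bash
python3 -c "
from h import *
f=np.load('w6.npy',allow_pickle=True).item()
a=np.radians(13);B=np.array([[np.cos(a),np.sin(a)],[-np.sin(a),np.cos(a)]])
for n,uv,z in(('panel far',[(217,142),(298,142)],.004),('rim far',[(137,70),(377,70)],.04),('inner far rim',[(153,81),(360,81)],.04),('ledge top end',[(164,131),(354,131)],.022),('slab far',[(209,169.5),(305,169.5)],.0744)):
    w=plane(f,uv,z)[:,:2]; print(n,((w-[.5805,.0017])@B.T*1000).round(1))
"
```

```text
panel far [[ 49.1  28.9]
 [ 49.1 -30.8]]
rim far [[ 93.7  67.2]
 [ 93.7 -68.2]]
inner far rim [[ 87.9  58.8]
 [ 87.8 -59.2]]
ledge top end [[ 58.5  61.2]
 [ 58.5 -64.9]]
slab far [[ 43.9  23.2]
 [ 43.9 -24.2]]
```

The slab is centred on the panel to within about 0.5 mm and parallel to it. I'll lower straight down.

```bash
python3 -m inch '[{"fingers":-0.3,"delta_pos":[2,0,0],"twist":[0,0,0]},{"fingers":-0.3,"delta_pos":[2,0,0],"twist":[0,0,0]},{"fingers":-0.3,"delta_pos":[1.2,0,0],"twist":[0,0,0]},{"fingers":-0.3,"delta_pos":[0.3,0,0],"twist":[0,0,0]},{"fingers":-0.3,"delta_pos":[0,0,0],"twist":[0,0,0]}]'
python3 -c "
from h import *
to(579.5,1,5.4,13)"
```

```text
time: 7.25
tool_pos: [0.581, 0.0013, 0.0106]
tool_rot: [0.553, 0.44, 0.554, -0.44]
contact_force: [-0.7, 0.8, -1.7]
gripper_width: 0.564
t 7.25 pos [581.    1.3  10.6] yaw 13.03 tilt [-0.01 -0.01] shift cm [ 0.52 -0.15 -0.  ] twist 0.03 F [-0.7  0.8 -1.7] w 0.564
```

```bash
python3 -m inch '[{"fingers":-0.3,"delta_pos":[0.2,-0.05,0],"twist":[0,0,0]},{"fingers":-0.3,"delta_pos":[0.2,0,0],"twist":[0,0,0]},{"fingers":-0.3,"delta_pos":[0.1,0,0],"twist":[0,0,0]},{"fingers":-0.3,"delta_pos":[0,0,0],"twist":[0,0,0]}]'

```

```text
time: 7.75
tool_pos: [0.5804, 0.0012, 0.0058]
tool_rot: [0.553, 0.44, 0.553, -0.44]
contact_force: [0.3, -0.2, -0.7]
gripper_width: 0.563
```

```bash
python3 -m inch '[{"fingers":-0.3,"delta_pos":[0.1,0,0],"twist":[0,0,0]},{"fingers":-0.3,"delta_pos":[0.05,0,0],"twist":[0,0,0]},{"fingers":-0.3,"delta_pos":[0,0,0],"twist":[0,0,0]}]'

```

```text
time: 8.12
tool_pos: [0.5807, 0.0012, 0.0054]
tool_rot: [0.553, 0.44, 0.554, -0.44]
contact_force: [-3.2, 0.3, 6.5]
gripper_width: 0.565
```

Contact is about 6.5 N, so it's resting on the floor. I'll release gently and rise.

```bash
python3 -m inch '[{"fingers":0.3,"delta_pos":[0,0,0],"twist":[0,0,0]},{"fingers":0.5,"delta_pos":[0,0,0],"twist":[0,0,0]},{"fingers":0.5,"delta_pos":[0,0,0],"twist":[0,0,0]},{"fingers":0.5,"delta_pos":[-1.5,0,0],"twist":[0,0,0]},{"fingers":0.5,"delta_pos":[-4,0,0],"twist":[0,0,0]}]'
python3 -m inch '[{"fingers":0.5,"delta_pos":[-5,0,0],"twist":[0,0,0]},{"fingers":0.5,"delta_pos":[-5,0,0],"twist":[0,0,0]},{"fingers":0.5,"delta_pos":[-3,0,0],"twist":[0,0,0]},{"fingers":1,"delta_pos":[0,0,0],"twist":[0,0,0]}]'
python3 -c "
from h import *
f=viewer.grab_frame('wrist');cv2.imwrite('pics/w7.png',f['pixels'])
to(453.3,301.5,190,-20.6)"
```

```text
time: 8.75
tool_pos: [0.5786, 0.0014, 0.0582]
tool_rot: [0.552, 0.439, 0.555, -0.441]
contact_force: [0.1, -0.1, -0.5]
gripper_width: 0.751
time: 9.25
tool_pos: [0.5827, 0.001, 0.1943]
tool_rot: [0.556, 0.442, 0.551, -0.439]
contact_force: [-1.1, -1.0, 0.5]
gripper_width: 0.933
t 9.3 pos [581.3   1.1 191.5] yaw 13.02 tilt [0.21 0.08] shift cm [  0.09  -5.71 -32.15] twist 33.62 F [-0.6  0.2 -0.4] w 0.995
```

View pics/w7.png

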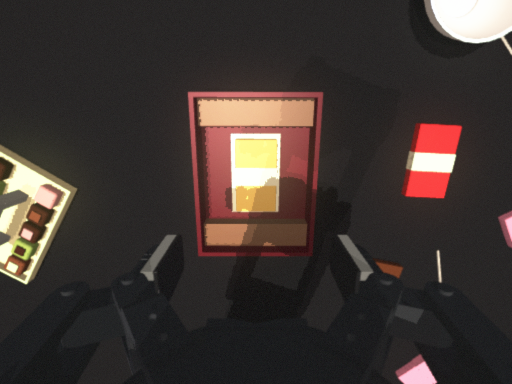

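The gold slab lies centred and square on the cream panel, at (256,174). Next, the tray.

```bash
python3 -m inch '[{"fingers":1,"delta_pos":[0,-0.6,-3.2],"twist":[0,0,0]},{"fingers":1,"delta_pos":[0,-0.9,-5],"twist":[0,0,0]},{"fingers":1,"delta_pos":[0,-0.9,-5],"twist":[0,0,0]},{"fingers":1,"delta_pos":[0,-0.9,-5],"twist":[0,0,0]},{"fingers":1,"delta_pos":[0,-0.9,-5],"twist":[0,0,0]}]'
python3 -m inch '[{"fingers":1,"delta_pos":[0,-0.9,-5],"twist":[8.4,0,0]},{"fingers":1,"delta_pos":[0,0,-2],"twist":[8.4,0,0]},{"fingers":1,"delta_pos":[0,0,0],"twist":[8.4,0,0]},{"fingers":1,"delta_pos":[0,0,0],"twist":[8.4,0,0]},{"fingers":1,"delta_pos":[0,0,0],"twist":[0,0,0]}]'
python3 -c "
from h import *
f=viewer.grab_frame('wrist');cv2.imwrite('pics/w8.png',f['pixels'])
np.save('w8.npy',f,allow_pickle=True)
f=viewer.grab_frame('top');cv2.imwrite('pics/t8.png',f['pixels'])
to(453.3,301.5,190,-20.6)"
```

```text
time: 9.93
tool_pos: [0.4853, 0.2188, 0.1872]
tool_rot: [0.553, 0.439, 0.554, -0.441]
contact_force: [1.7, -0.4, 0.6]
gripper_width: 1.005
time: 10.55
tool_pos: [0.4646, 0.2841, 0.1873]
tool_rot: [-0.403, -0.58, -0.403, 0.582]
contact_force: [0.7, 0.5, -0.1]
gripper_width: 0.999
t 10.65 pos [465.  284.1 188. ] yaw -20.45 tilt [-0.09  0.09] shift cm [-0.2  -1.71 -1.22] twist 0.15 F [-0.2 -0.1 -0.2] w 1.001
```

View pics/w8.png

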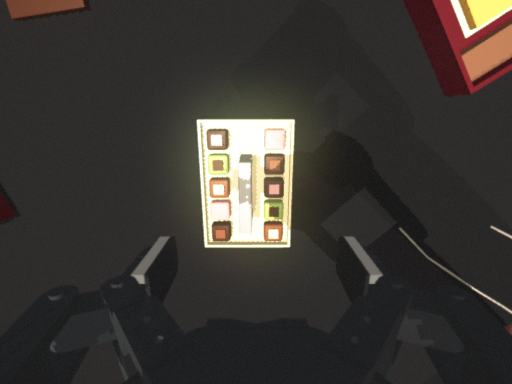

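```bash
python3 - <<'E'
from h import *
f=np.load('w8.npy',allow_pickle=True).item()
im=f['pixels'];v=im.max(2);m=np.zeros_like(v);m[110:255,190:300]=(v[110:255,190:300]>90)*255
print(rect(f,m,.014,(246,184)))
# handle top: corners approx, z=.06
w=plane(f,[(239,155),(252,155),(252,234),(239,234)],.06)*1000;print(w.round(1),w.mean(0).round(1))
E
```

```text
(453.4, 301.8, 'size', 162.8, 112.7, 'yaw', np.float32(159.5))
[[498.2 290.3  60. ]
 [493.7 278.1  60. ]
 [412.8 308.8  60. ]
 [417.8 322.   60. ]] [455.6 299.8  60. ]
```

Both views agree: tray centre (453.4,301.7) mm, yaw −20.5°. I'll move over it and down partway.

```bash
python3 -m inch '[{"fingers":1,"delta_pos":[1,-0.85,-0.6],"twist":[0,0,0]},{"fingers":1,"delta_pos":[3,-0.85,-0.6],"twist":[0,0,0]},{"fingers":1,"delta_pos":[3,0,0],"twist":[0,0,0]},{"fingers":1,"delta_pos":[2,0,0],"twist":[0,0,0]},{"fingers":1,"delta_pos":[0,0,0],"twist":[0,0,0]}]'
python3 -c "
from h import *
f=viewer.grab_frame('wrist');cv2.imwrite('pics/w9.png',f['pixels'])
to(453.4,301.7,29,-20.5)"
```

```text
time: 11.28
tool_pos: [0.4524, 0.3011, 0.097]
tool_rot: [-0.403, -0.58, -0.403, 0.583]
contact_force: [-0.1, 0.4, -0.2]
gripper_width: 1.0
t 11.32 pos [453.5 301.5  98.7] yaw -20.56 tilt [-0.06  0.06] shift cm [ 6.97 -0.01 -0.02] twist -0.06 F [ 0.4 -0.1  0.6] w 1.002
```

View pics/w9.png

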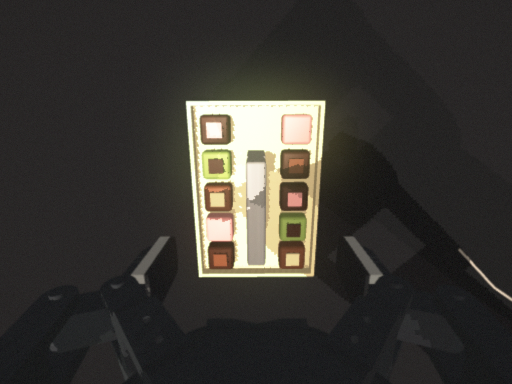

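The handle bar at (257,208) is centred and parallel to the pads. I'll descend to the grip height.

```bash
python3 -m inch '[{"fingers":0.6,"delta_pos":[2,0,0],"twist":[0,0,0]},{"fingers":0.4,"delta_pos":[2,0,0],"twist":[0,0,0]},{"fingers":0.4,"delta_pos":[2,0,0],"twist":[0,0,0]},{"fingers":0.4,"delta_pos":[0.8,0,0],"twist":[0,0,0]},{"fingers":0.4,"delta_pos":[0,0,0],"twist":[0,0,0]}]'
python3 -c "
from h import *
f=viewer.grab_frame('wrist');cv2.imwrite('pics/w10.png',f['pixels'])
f=viewer.grab_frame('scene')['pixels'];cv2.imwrite('pics/s10.png',cv2.resize(f[80:190,220:350],None,fx=5,fy=5))
to(453.4,301.7,29,-20.5)"
```

```text
time: 11.95
tool_pos: [0.4534, 0.3013, 0.0302]
tool_rot: [-0.403, -0.581, -0.403, 0.582]
contact_force: [-0.3, 0.2, 0.2]
gripper_width: 0.699
t 12.05 pos [454.4 301.8  31.7] yaw -20.58 tilt [ 0.03 -0.04] shift cm [ 0.27 -0.09  0.05] twist -0.08 F [0.3 0.2 1. ] w 0.698
```

View pics/w10.png

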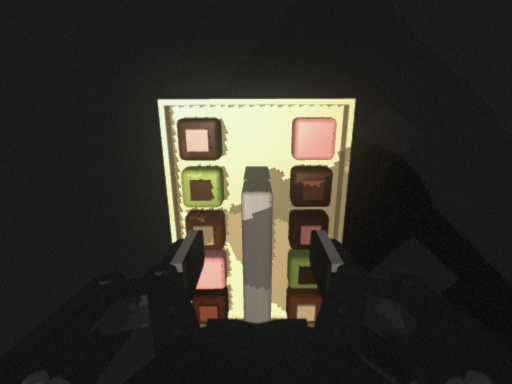

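View pics/s10.png

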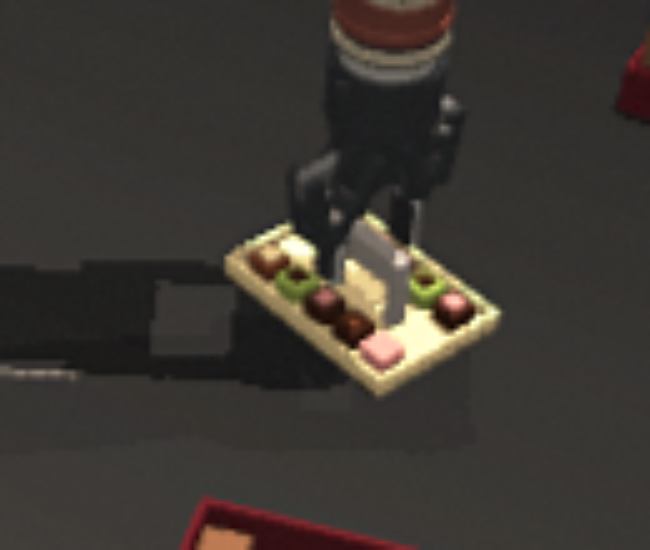

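The bar at (257,245) is between the pads and the fingertips are above the pralines. I'll close and test the lift.

```bash
python3 -m inch '[{"fingers":-1,"delta_pos":[0.1,0,0],"twist":[0,0,0]},{"fingers":-1,"delta_pos":[0,0,0],"twist":[0,0,0]},{"fingers":-1,"delta_pos":[0,0,0],"twist":[0,0,0]},{"fingers":-1,"delta_pos":[0,0,0],"twist":[0,0,0]},{"fingers":-1,"delta_pos":[0,0,0],"twist":[0,0,0]}]'
python3 -m inch '[{"fingers":-1,"delta_pos":[0,0,0],"twist":[0,0,0]},{"fingers":-1,"delta_pos":[0,0,0],"twist":[0,0,0]},{"fingers":-1,"delta_pos":[0,0,0],"twist":[0,0,0]},{"fingers":-1,"delta_pos":[0,0,0],"twist":[0,0,0]}]'
```

```text
time: 12.68
tool_pos: [0.4544, 0.3018, 0.0309]
tool_rot: [0.403, 0.582, 0.403, -0.581]
contact_force: [-0.2, 0.3, 3.0]
gripper_width: 0.152
time: 13.18
tool_pos: [0.4544, 0.3018, 0.0309]
tool_rot: [0.403, 0.582, 0.403, -0.581]
contact_force: [-0.8, 0.0, 6.0]
gripper_width: 0.152
```

```bash
python3 -m inch '[{"fingers":-1,"delta_pos":[-0.5,0,0],"twist":[0,0,0]},{"fingers":-1,"delta_pos":[-1.5,0,0],"twist":[0,0,0]},{"fingers":-1,"delta_pos":[-2.5,0,0],"twist":[0,0,0]},{"fingers":-1,"delta_pos":[-2.5,0,0],"twist":[0,0,0]},{"fingers":-1,"delta_pos":[-2,0,0],"twist":[0,0,0]}]'
python3 -m inch '[{"fingers":-1,"delta_pos":[-1,0,0],"twist":[0,0,0]},{"fingers":-1,"delta_pos":[0,0,0],"twist":[0,0,0]}]'
python3 -c "
from h import *
f=viewer.grab_frame('wrist');cv2.imwrite('pics/w11.png',f['pixels'])
f=viewer.grab_frame('scene')['pixels'];cv2.imwrite('pics/s11.png',cv2.resize(f[60:190,220:350],None,fx=4,fy=4))
to(580.5,1.4,130,13)
"
```

```text
time: 13.8
tool_pos: [0.4539, 0.3016, 0.1217]
tool_rot: [0.403, 0.581, 0.403, -0.581]
contact_force: [-0.2, 0.6, -3.0]
gripper_width: 0.153
time: 14.05
tool_pos: [0.4542, 0.3018, 0.131]
tool_rot: [0.403, 0.582, 0.403, -0.581]
contact_force: [0.7, 0.6, -3.9]
gripper_width: 0.15
t 14.15 pos [453.3 301.3 129.3] yaw -20.58 tilt [-0.07  0.07] shift cm [-0.07 22.45 23.61] twist -33.58 F [-0.9 -0.6 -2.3] w 0.158
```

View pics/w11.png

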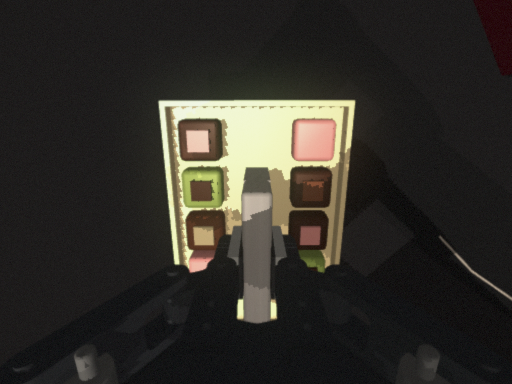

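View pics/s11.png

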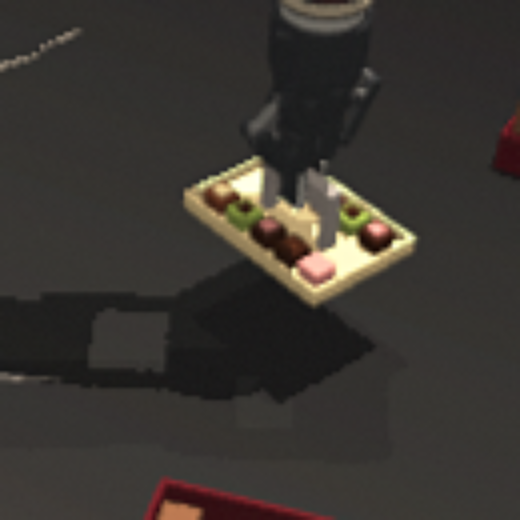

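Tray held level: its rim is still at (160–353, 103) as before the lift. I'll carry it over the box, then turn.

```bash
python3 -m inch '[{"fingers":-1,"delta_pos":[0,1.2,1.3],"twist":[0,0,0]},{"fingers":-1,"delta_pos":[0,2.4,2.5],"twist":[0,0,0]},{"fingers":-1,"delta_pos":[0,3,3.1],"twist":[0,0,0]},{"fingers":-1,"delta_pos":[0,3,3.1],"twist":[0,0,0]},{"fingers":-1,"delta_pos":[0,3,3.2],"twist":[0,0,0]}]'
python3 -m inch '[{"fingers":-1,"delta_pos":[0,3,3.2],"twist":[0,0,0]},{"fingers":-1,"delta_pos":[0,3,3.2],"twist":[0,0,0]},{"fingers":-1,"delta_pos":[0,2.4,2.5],"twist":[0,0,0]},{"fingers":-1,"delta_pos":[0,1.2,1.2],"twist":[0,0,0]},{"fingers":-1,"delta_pos":[0,0,0],"twist":[-3,0,0]}]'
python3 -m inch '[{"fingers":-1,"delta_pos":[0,0,0],"twist":[-6,0,0]},{"fingers":-1,"delta_pos":[0,0,0],"twist":[-8,0,0]},{"fingers":-1,"delta_pos":[0,0,0],"twist":[-8,0,0]},{"fingers":-1,"delta_pos":[0,0,0],"twist":[-6,0,0]},{"fingers":-1,"delta_pos":[0,0,0],"twist":[-2.5,0,0]}]'
python3 -c "
from h import *
f=viewer.grab_frame('wrist');cv2.imwrite('pics/w12.png',f['pixels'])
f=viewer.grab_frame('scene')['pixels'];cv2.imwrite('pics/s12.png',cv2.resize(f[100:270,200:350],None,fx=3.5,fy=3.5))
to(580.5,1.4,60,13)
"
```

```text
time: 14.78
tool_pos: [0.5255, 0.1315, 0.1294]
tool_rot: [-0.402, -0.581, -0.403, 0.582]
contact_force: [0.5, 0.3, -2.1]
gripper_width: 0.156
time: 15.4
tool_pos: [0.5798, 0.004, 0.1296]
tool_rot: [-0.417, -0.57, -0.418, 0.571]
contact_force: [-0.5, 1.1, -2.9]
gripper_width: 0.154
time: 16.02
tool_pos: [0.5792, 0.0057, 0.1296]
tool_rot: [0.553, 0.44, 0.554, -0.44]
contact_force: [0.9, -0.2, -3.4]
gripper_width: 0.156
t 16.12 pos [579.3   5.7 129.6] yaw 12.94 tilt [-0.07 -0.04] shift cm [6.96 0.03 0.45] twist -0.06 F [ 0.6 -0.2 -3.3] w 0.152
```

View pics/w12.png

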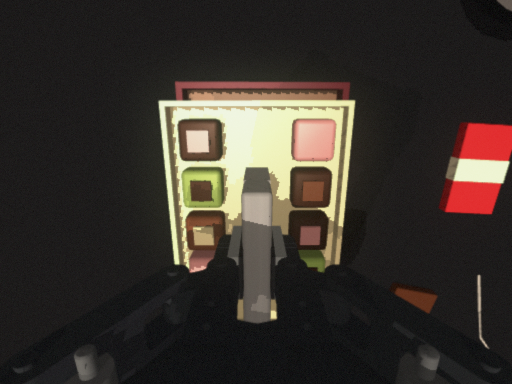

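View pics/s12.png

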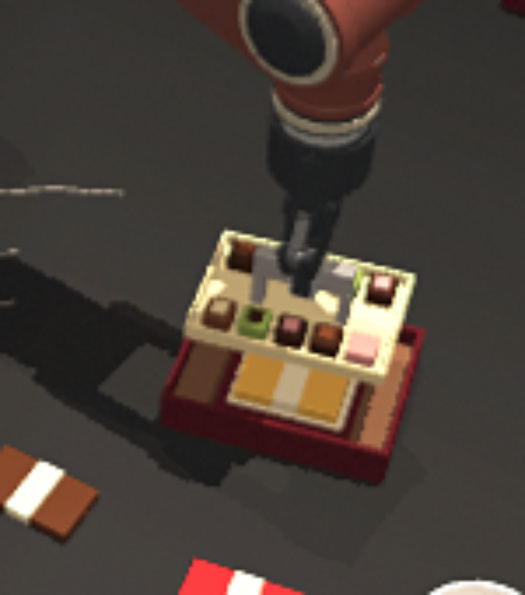

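Tray above the box and aligned in yaw, about 4.5 mm to the left. I'll correct that, go down to just over the rim and check.

```bash
python3 -m inch '[{"fingers":-1,"delta_pos":[0.8,0,0.2],"twist":[0,0,0]},{"fingers":-1,"delta_pos":[1.5,0,0.25],"twist":[0,0,0]},{"fingers":-1,"delta_pos":[1.5,0,0],"twist":[0,0,0]},{"fingers":-1,"delta_pos":[0.8,0,0],"twist":[0,0,0]},{"fingers":-1,"delta_pos":[0,0,0],"twist":[0,0,0]}]'
python3 - <<'E'
from h import *
f=viewer.grab_frame('wrist');cv2.imwrite('pics/w13.png',f['pixels']);np.save('w13.npy',f,allow_pickle=True)
to(580.5,1.4,53,13)
E
```

```text
time: 16.75
tool_pos: [0.58, 0.0012, 0.0828]
tool_rot: [0.552, 0.44, 0.554, -0.441]
contact_force: [0.3, 0.4, -3.9]
gripper_width: 0.153
t 16.8 pos [580.7   1.1  83.8] yaw 12.92 tilt [-0.04 -0.02] shift cm [ 3.08 -0.01 -0.03] twist -0.08 F [-0.2  0.2 -2.9] w 0.154
```

View pics/w13.png

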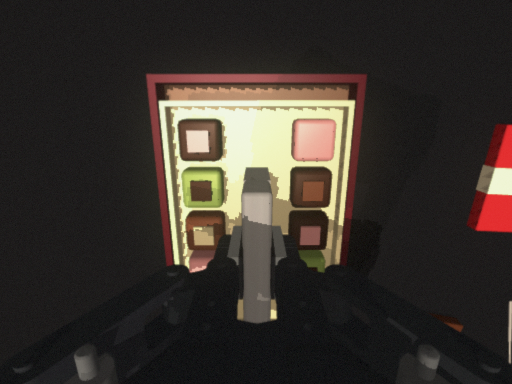

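Centred: the rim spans 148–364 and the tray 160–354. I'll lower gently.

```bash
python3 -m inch '[{"fingers":-1,"delta_pos":[0.8,0,0],"twist":[0,0,0]},{"fingers":-1,"delta_pos":[1,0,0],"twist":[0,0,0]},{"fingers":-1,"delta_pos":[0.5,0,0],"twist":[0,0,0]},{"fingers":-1,"delta_pos":[0.3,0,0],"twist":[0,0,0]},{"fingers":-1,"delta_pos":[0,0,0],"twist":[0,0,0]}]'
python3 -m inch '[{"fingers":-1,"delta_pos":[0.15,0,0],"twist":[0,0,0]},{"fingers":-1,"delta_pos":[0.1,0,0],"twist":[0,0,0]},{"fingers":-1,"delta_pos":[0,0,0],"twist":[0,0,0]}]'
```

```text
time: 17.42
tool_pos: [0.5807, 0.0011, 0.058]
tool_rot: [0.553, 0.44, 0.553, -0.441]
contact_force: [0.2, -1.2, -2.5]
gripper_width: 0.152
time: 17.8
tool_pos: [0.5809, 0.0011, 0.0558]
tool_rot: [0.553, 0.441, 0.553, -0.441]
contact_force: [0.0, 0.1, -3.4]
gripper_width: 0.154
```

```bash
python3 -m inch '[{"fingers":-1,"delta_pos":[0.1,0,0],"twist":[0,0,0]},{"fingers":-1,"delta_pos":[0.1,0,0],"twist":[0,0,0]},{"fingers":-1,"delta_pos":[0,0,0],"twist":[0,0,0]}]'
python3 -m inch '[{"fingers":-1,"delta_pos":[0.05,0,0],"twist":[0,0,0]},{"fingers":-1,"delta_pos":[0,0,0],"twist":[0,0,0]}]'
```

```text
time: 18.18
tool_pos: [0.5808, 0.0011, 0.0537]
tool_rot: [0.553, 0.44, 0.553, -0.441]
contact_force: [0.6, 0.1, -3.2]
gripper_width: 0.155
time: 18.42
tool_pos: [0.5809, 0.0011, 0.0533]
tool_rot: [0.553, 0.441, 0.553, -0.441]
contact_force: [0.1, -0.6, -2.3]
gripper_width: 0.155
```

```bash
python3 -m inch '[{"fingers":-1,"delta_pos":[0.05,0,0],"twist":[0,0,0]},{"fingers":-1,"delta_pos":[0.05,0,0],"twist":[0,0,0]},{"fingers":-1,"delta_pos":[0,0,0],"twist":[0,0,0]}]'
python3 -m inch '[{"fingers":-1,"delta_pos":[0,0,0],"twist":[0,0,0]}]'
```

```text
time: 18.8
tool_pos: [0.581, 0.001, 0.0529]
tool_rot: [0.553, 0.441, 0.553, -0.441]
contact_force: [-3.6, -0.4, 2.1]
gripper_width: 0.154
time: 18.92
tool_pos: [0.581, 0.0011, 0.0529]
tool_rot: [0.553, 0.441, 0.553, -0.441]
contact_force: [-4.6, 0.5, 4.7]
gripper_width: 0.156
```

It's on the ledges: force went from −3 N to +4.7 N at the expected height. I'll release and retreat up.

```bash
python3 -m inch '[{"fingers":-0.4,"delta_pos":[0,0,0],"twist":[0,0,0]},{"fingers":-0.1,"delta_pos":[0,0,0],"twist":[0,0,0]},{"fingers":0.1,"delta_pos":[0,0,0],"twist":[0,0,0]},{"fingers":0.1,"delta_pos":[0,0,0],"twist":[0,0,0]},{"fingers":0.1,"delta_pos":[-1,0,0],"twist":[0,0,0]}]'
python3 -m inch '[{"fingers":0.1,"delta_pos":[-3,0,0],"twist":[0,0,0]},{"fingers":0.1,"delta_pos":[-4,0,0],"twist":[0,0,0]},{"fingers":0.1,"delta_pos":[-5,0,0],"twist":[0,0,0]},{"fingers":0.1,"delta_pos":[-3,0,0],"twist":[0,0,0]},{"fingers":0.1,"delta_pos":[0,0,0],"twist":[0,0,0]}]'
python3 - <<'E'
from h import *
f=viewer.grab_frame('wrist');cv2.imwrite('pics/w14.png',f['pixels']);np.save('w14.npy',f,allow_pickle=True)
g=viewer.grab_frame('scene')['pixels'];cv2.imwrite('pics/s14.png',cv2.resize(g[130:310,150:370],None,fx=3.5,fy=3.3))
im=f['pixels'];d=f['range_z'];P=f['pose']
to(580.5,1.4,53,13)
E
```

```text
time: 19.55
tool_pos: [0.5801, 0.0012, 0.0616]
tool_rot: [0.552, 0.44, 0.554, -0.441]
contact_force: [-0.6, -0.8, -0.2]
gripper_width: 0.55
time: 20.18
tool_pos: [0.583, 0.0008, 0.217]
tool_rot: [0.555, 0.442, 0.551, -0.439]
contact_force: [-0.7, 0.2, 0.0]
gripper_width: 0.549
t 20.27 pos [580.7   1.1 212.2] yaw 12.92 tilt [ 0. -0.] shift cm [ 1.592e+01 -1.000e-02 -3.000e-02] twist -0.08 F [ 0.2  0.1 -1.1] w 0.551
```

View pics/w14.png

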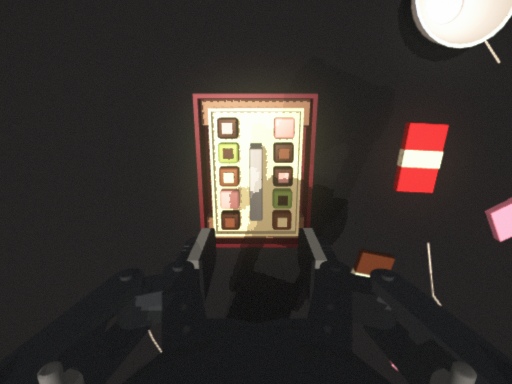

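View pics/s14.png

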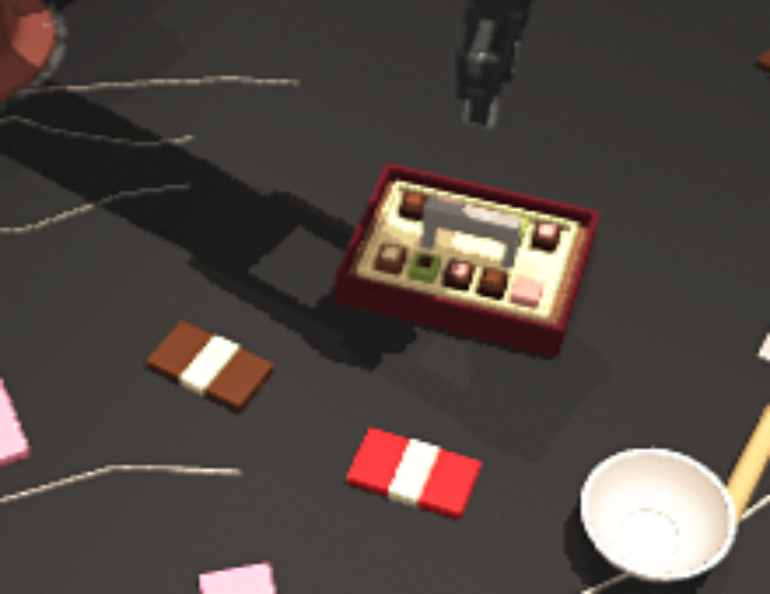

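```bash
python3 - <<'E'
from h import *
f=np.load('w14.npy',allow_pickle=True).item();d=f['range_z'];P=f['pose']
a=np.radians(13);B=np.array([[np.cos(a),np.sin(a)],[-np.sin(a),np.cos(a)]])
w=plane(f,[(209,109),(308,109),(302,236),(214,236)],.036)[:,:2];print("tray corners, box frame mm",((w-[.5800,.0012])@B.T*1000).round(1).tolist(),describe(w))
for n,(u0,u1,v0,v1) in dict(far=(240,285,108,140),near=(240,262,222,234)).items():
    zs=[]
    for v in range(v0,v1):
        for u in range(u0,u1):
            if d[v,u]>0: zs.append((P[:3,:3]@(np.r_[undist(f,[(u,v)])[0],1]*d[v,u])+P[:3,3])[2]*1000)
    print(n,"median z",np.median(zs).round(1))
E
```

```text
tray corners, box frame mm [[78.2, 53.0], [78.0, -60.3], [-81.1, -60.6], [-80.8, 54.4]] (579.4, -2.3, 'size', 159.1, 115.0, 'yaw', np.float32(12.9))
far median z 25.5
near median z 25.9
```

The tray floor is at the same height at both ends (25.5 and 25.9 mm), so it lies flat, square and inside the walls. Handing in.

```bash
python3 -c "
from plant import manip
print(manip.job_done())"
```

```text
the job is handed in; nothing more can be done
None
```

The gift box is packed in the order you asked and handed in at about 20 s of the 67 s allowed. I laid the gold slab on the cream panel first, then carried the praline tray over level and lowered it onto both ledges without dropping it.

- **Gold slab:** before release it was within about 0.5 mm of the panel centre, and afterwards the wrist picture showed it square and centred.
- **Praline tray:** its yaw is 12.9° against the box's 13°. The tray floor measured 25.5 mm at one end and 25.9 mm at the other, so it lies flat.
- **Forces:** the readings I took stayed under about 7 N, including at both set-downs.
- **Bystanders:** I never touched the red or brown slab. In the last pictures they look to be where they were, though I did not re-measure them.
- **One disagreement:** corners I read by eye put the tray about 3–4 mm to one side of the box centre. The check just before lowering showed it centred to about 1 mm, and either is well within the 10 mm of play.

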